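# Neutral the section roller and hold its gear guard ajar

## Task

The gear train of the small bench section roller is to be looked at: first lift its lever out of the notch it stands in, throw it to the middle (neutral) notch of the quadrant, the one with the ring mark, and let it drop right home, because it interlocks the guard gate. Then draw the barrel bolt on the gate fully back by its upright black handle; it sags, so lift it over the bent-up lip of its keeper as you pull and do not drag it hard against the lip. Keep hold of the handle, ease the gate ajar by about a hand's width (70 to 110 mm at its free edge) against its closing spring, and finish still holding the handle with the gate kept there and the loose things in front left alone.

Things in the scene. Friction and masses are not known exactly. Their poses are not given: they have to be found in the camera images.
- roller: The machine, fixed on the bench: grey casing 137 mm high, about 150 deep, 310 wide, rolls and a square tube on its left side. Origin on the bench under the casing's middle; x from its front to its back, y to its left as the robot sees it. The gate with the bolt is its front, towards the robot; the lever is on its flat top.
- lever_knob: Black upright round knob at the end of the lever's arm, 24 mm across, 36 high; origin at its centre, 208 mm above the bench, 94 mm from the upright pivot axis. To leave a notch lift it 17 to 28 mm (14 at least, 34 is the stop; about 3 N). It leans with the arm; pinched from the two sides of the arm (12 mm wide, running under it to the pivot) it can lean freely.
- lever_pivot (a point): Where the lever's upright swing axis meets the arm's level tilting pin, 177 mm above the bench. With the arm tilted up by e the knob's centre is 94 cos e - 31 sin e mm from the axis and 94 sin e + 31 cos e mm above the pin: lifted 18 mm it comes 8 mm nearer the pivot.
- neutral_notch (a point): Mouth of the quadrant's middle (neutral) notch, 62 mm from the pivot axis, 162 mm above the bench; a dark ring on the casing marks it. With the arm pointing over it the tooth under the arm drops in. Notch 11 mm wide, tooth 7 with a round foot. Seen from above the lever starts in the notch 0.6 rad anticlockwise of it, nearest the gate; the third is 0.6 rad clockwise.
- lever (a joint): Swing of the lever in rad, clockwise seen from above: about 0 in the notch where it starts, 0.60 in neutral, 1.20 in the third notch; play in a notch 0.03 either way.
- lever_arm (a joint): Upward tilt e of the lever's arm in rad: 0 with the tooth home in a notch, 0.14 riding on top of the quadrant, 0.36 at the stop. A spring and its weight press it down.
- bolt_grip: Upright black round handle of the barrel bolt, 21 mm across, 44 high, on a 9 mm stem; origin at its centre, 161 mm above the bench, lower end 139 mm, so just over the casing's top, which begins 37 mm behind it. It leans as the bolt is lifted; fingers closed along the machine's x let it lean freely. Nothing of the machine over 150 mm high within 100 mm of it.
- bolt (a joint): Draw of the bolt in m: about 0 shot home, 0.045 fully back, towards the machine's +y (left), along the bolt. It slides with 1 to 3 N and stays where it is left. From 0.005 on its nose meets the keeper's lip unless lifted; from 0.030 on it is out of the keeper.
- barrel (a joint): Lift e of barrel and bolt together, rad: 0 sagging (nose 0.06 rad below level), 0.16 at the stop. They tilt about one screw, which lies 90 mm along the bolt towards +y from the handle (bolt home) and 66 mm below its centre. Clear of the lip from 0.065; 0.09 to 0.13 is good: handle 8 to 12 mm higher and 66 e mm farther to +y with no draw yet. Takes 5 N; drops when let down.
- lip_top (a point): Middle of the top edge of the keeper's bent-up lip, 29 mm wide, 4 thick: it stands 8 mm deep in a notch in the underside of the 18 mm round bolt, 52 mm to the machine's right (-y) of the handle.
- bolt_nose: Nose of the bolt, 18 mm round steel, notched underneath; its last 17 mm hang behind the lip. Origin on the bolt's axis at the barrel's screw.
- keeper: Keeper on the casing's right front post: a steel shelf with an upright front wall and the bent-up lip at its entry. Fixed. Origin at the machine's.
- gate_hinge (a point): Point on the gate's upright hinge axis, at the gate's left end (+y of the machine), 106 mm before and 120 mm left of the machine's origin.
- gate (a joint): Opening of the guard gate in rad, 0 shut; the free right end comes towards the robot (clockwise seen from above). Free edge 225 mm from the hinge: a gap of 70 to 110 mm is 0.31 to 0.49 rad. A spring shuts it, 3 to 7 N at the handle. Until the lever is in neutral and the bolt drawn it moves by less than 0.1 rad.
- spanner_17: Loose steel combination spanner, 240 mm long, 6 thick, lying in front of the gate, which swings over it. Leave it.
- tape_measure: Loose orange tape measure, 37 x 85 x 60 mm, in front of the machine. Leave it.
- steel_offcut: Loose steel bar offcut, 20 x 85 x 12 mm, in front of the machine. Leave it.
- steel_nut: Loose steel nut, 27 mm, near the machine's right front foot. Leave it.

How it is judged (in metres and radians):
On the way, in this order (a step that is already met when the one before it is completed fails the run):
1. the lever is home in the middle notch while the gate is still shut and bolted (value of joint lever between 0.54 and 0.66 rad and value of joint lever_arm below 0.05 rad and value of joint gate below 0.1 rad and value of joint bolt below 0.015 m), for 0.2 s.
2. the bolt is drawn out of the keeper with the gate still shut (value of joint bolt above 0.03 m and value of joint gate below 0.12 rad), for 0.1 s.
At the end, for the whole second after the job is handed in: The fingers hold the bolt's handle (over 2 N), the gate stands still at 0.24 to 0.60 rad (a gap of about 54 to 133 mm at its free edge), the bolt is drawn by over 28 mm, and the lever is home in the middle notch (swing 0.54 to 0.66 rad, tilt under 0.05 rad) (value of joint lever between 0.54 and 0.66 rad and value of joint lever_arm below 0.05 rad and value of joint gate between 0.24 and 0.6 rad and velocity of joint gate between -0.08 and 0.08 rad/s and value of joint bolt above 0.028 m and contact force between the fingers and bolt_grip above 2 N); the arm keeps its last pose, push and grip.
It fails at once if the bolt is dragged against the keeper with over 30 N (contact force between bolt_nose and keeper above 30 N).
It fails at once if a loose thing in front of the machine is moved by over 20 mm (distance of any of spanner_17, tape_measure, steel_offcut, steel_nut from where it was at the start of the episode above 0.02 m).
It also fails if it takes over 51 s, if anything falls off the work surface, if the arm or the gripper's body presses on something with over 40 N, if the wrist force passes 120 N, or if a joint passes its speed limit or range.

## Robot

A 6-joint arm with a two-finger parallel gripper is mounted at the origin on the work surface; the furniture and walls round the work are solid. World frame = base frame: x ahead of the robot, y to its left, z up, the work surface at z = 0. Lengths are in m, angles in degrees, forces in N, time in s.
With the tool pointing down it reaches from about 0.35 to 0.8 m from the base axis. Payload 7.3 kg.
Tool frame: the origin (TCP) lies at the centre of the arm's flange, where the gripper is bolted on; the fingertips stand 173 mm ahead of it and the grasp point (between the pads) lies 155 mm ahead of it; z points along the fingers, y is the direction in which the jaws open and shut (so a half turn about z gives the same grasp; the last joint's range is limited). The gripper opens to 85 mm and grips with 20 to 120 N. Pads are 22 mm wide; open, the fingers measure 114 mm over their backs; the gripper's body (76 mm by 85 mm) begins 54 mm behind the grasp point. The pads swing forward as they close: fully open they stand 13 mm farther back than shut.
Start: joints at [65.088, 19.595, 87.324, -0, 73.075, -8.365], TCP at [0.149, 0.503, 0.405] pointing down, gripper open.
Joint ranges: [-145.02, 145.02], [-44.19, 115.74], [2.07, 154.8], [-57.11, 237.11], [16.16, 152.29], [-177.93, 177.93]. Speed limits (degrees/s): [147.25, 147.25, 180, 180, 180, 180].

## Interface

Orientations are given as [roll, pitch, yaw] about the fixed x, y, z axes, in that order (R = Rz(yaw) Ry(pitch) Rx(roll)).
In Python, from bench import r gives the robot as it stands. The module is installed in compiled form; this text tells all that it offers.
- The arm moves only by the shell command python3 -m creep 'ROWS' [FORCE]. ROWS is JSON, a list of rows, each a list of 3 entries, a list of its own where there are three numbers: the closure in counts, from 0 (fully open) to 255 (shut), then the shift along the tool's x, y, z in cm, then the turn about the tool's z in degrees. In form: [[grip, [x, y, z], turn], ...]. A call has 1 to 8 rows; each row shifts and turns the pose as measured when the row begins, along the tool's axes as they then stand; what a row does not reach is not made up. A row lasts 1/12 s, in which the tool goes at most 41.7 mm and 7.16 degrees, less where a joint would pass 70% of its speed; a pose out of reach is approached as far as the arm can. A call with a gripper value outside its range is refused whole. The fingers move at their own pace and stop on an object; FORCE is the grip in N (left out, the last holds). Time passes only in rows, so rows that do not move let the fingers close. It gives the time, the measured TCP pose, the force and the opening at its end, in the units of the state.
- r.get_obs(): the state, without advancing time (a new reading comes with each control period).
- r.capture(name): name is "scene" or "top" or "wrist"; returns (picture, depth): 400x640x3 uint8, red, green, blue; 400x640 float32, m along the optical axis (not along the pixel's ray), 0 where there is no reading.
- r.camera_info(name): a dict with "mtx" (3x3 intrinsics, pixels), "distortion" ([k1, k2, p1, p2, k3] as OpenCV has them; the pictures are not rectified), "T" (4x4, takes a point from camera to world coordinates). Camera axes: x right, y down, z forward; pixel columns grow to the right and rows downward; lengths in m; the calibration is good to about 2 mm. A picture is of the moment at which its call begins: read the wrist's pose just before it. camera_info takes no time and is no camera call; for the wrist camera it gives the pose at the moment of the call.
- r.finish_job(): hands the job in, once; it reports no verdict.
Trained networks look in the newest picture that a camera, given by its name, has taken for a name from the list of things; names that differ only in an ending like _2 or _b are one class to them, and where a whole thing is asked for, a point or a joint stands for the part that bears it (a point fixed in the world has none). Each returns a list of dicts, best first, with "conf" (0 to 1); they miss things now and then, are a little off and sometimes report something else, mostly with a low value. They report only what shows in the picture. A call takes as long as a camera call.
- r.search_frame(camera, query): "bbox" ([left, top, right, bottom] in pixels, round what is visible of it).
The state is a dict: "clock": time; "qpos": joint angles; "dq": joint speeds; "joint_efforts": joint torques, N m; "ee_pos": TCP position; "ee_rot": TCP orientation; "ft_force": force on the tool from outside, world axes, zero at the start; "wrist_torque": the same for the moment, N m; "opening": finger opening in m.
Only numpy, scipy, OpenCV 4.12 (cv2) and the standard library are available. Lean on these libraries where they do the work, as an engineer would, in place of code of your own. Each camera call takes 0.05 s, during which the arm holds its last target.

## Working session

There is one attempt and no reset: what is moved stays moved. The work goes in short steps, Python scripts to look and compute and a shell command to move; the robot and the scene stay as the last step left them, time stands still between calls to the robot, and variables do not carry over. Pictures are saved under pics/ and viewed, and the job is handed in when it is done.

```bash
mkdir -p pics; cat > h.py <<'E'
import numpy as np, cv2
from bench import r
from scipy.spatial.transform import Rotation as R
def cap(n,f):
    p,d=r.capture(n); cv2.imwrite('pics/'+f,p[:,:,::-1]); np.save('pics/'+f+'.npy',d); return p,d
def pt(n,u,v,z):
    c=r.camera_info(n); K=np.array(c['mtx']);D=np.array(c['distortion'])
    x,y=cv2.undistortPoints(np.array([[[u,v]]],float),K,D)[0,0]
    return (np.array(c['T'])@[x*z,y*z,z,1])[:3]
def cloud(n,d):
    c=r.camera_info(n); K=np.array(c['mtx']);D=np.array(c['distortion'])
    v,u=np.mgrid[0:d.shape[0],0:d.shape[1]]
    q=cv2.undistortPoints(np.stack([u,v],-1).reshape(-1,1,2).astype(float),K,D).reshape(d.shape+(2,))
    P=np.stack([q[...,0]*d,q[...,1]*d,d,np.ones_like(d)],-1)@np.array(c['T']).T
    P=P[...,:3]; P[d==0]=np.nan; return P
def proj(n,P):
    c=r.camera_info(n); T=np.linalg.inv(np.array(c['T']))
    return cv2.projectPoints(np.atleast_2d(np.array(P,float)),cv2.Rodrigues(T[:3,:3])[0],T[:3,3],np.array(c['mtx']),np.array(c['distortion']))[0].reshape(-1,2)
def st():
    o=r.get_obs(); print('t',o['clock'],'ee',np.round(o['ee_pos'],4),np.round(o['ee_rot'],2),'F',np.round(o['ft_force'],1),'op',round(float(o['opening']),4)); return o
E
python3 - <<'E'
from h import *
st()
for n in ("scene","top","wrist"):
    p,d=cap(n,n+'0.png'); print(n,np.round(np.array(r.camera_info(n)['T']),3).tolist())
    for q in ("lever_knob","bolt_grip","roller","neutral_notch","lip_top","lever_pivot","gate_hinge"):
        try:
            for x in r.search_frame(n,q)[:2]: print(n,q,np.round(x['bbox']),round(x['conf'],2))
        except Exception as e: print(q,e)
print(r.get_obs()['clock'])
E
```

```text
t 0.0 ee [0.1494 0.5031 0.404 ] [-1.7991e+02 -1.0000e-02  1.6345e+02] F [ 0.3  0.8 -0.4] op 0.0853
scene [[0.788, -0.372, 0.49, 0.116], [-0.615, -0.496, 0.613, -0.405], [0.015, -0.784, -0.62, 0.665], [0.0, 0.0, 0.0, 1.0]]
scene lever_knob [284. 151. 294. 168.] 0.51
scene bolt_grip [268. 153. 428. 303.] 0.68
scene bolt_grip [332. 214. 344. 235.] 0.6
scene roller [268. 152. 424. 302.] 0.89
scene roller [342. 256. 358. 268.] 0.6
scene neutral_notch [265. 155. 423. 300.] 0.82
scene neutral_notch [258. 244. 338. 311.] 0.16
scene lip_top [266. 150. 422. 302.] 0.63
scene lever_pivot [266. 152. 422. 300.] 0.73
scene gate_hinge [263. 153. 423. 302.] 0.88
scene gate_hinge [334. 325. 358. 342.] 0.52
top [[-0.001, -0.99, 0.138, 0.422], [-1.0, -0.003, -0.026, 0.103], [0.026, -0.138, -0.99, 1.005], [0.0, 0.0, 0.0, 1.0]]
top lever_knob [269. 207. 280. 220.] 0.56
top bolt_grip [352. 219. 360. 229.] 0.54
top roller [242. 132. 395. 233.] 0.67
top neutral_notch [241. 129. 394. 236.] 0.8
top lip_top [242. 130. 395. 233.] 0.74
top lever_pivot [241. 132. 392. 236.] 0.58
top gate_hinge [242. 130. 398. 230.] 0.87
top gate_hinge [352. 218. 360. 230.] 0.53
wrist [[0.284, 0.912, 0.296, 0.073], [0.959, -0.27, -0.087, 0.526], [0.001, 0.308, -0.951, 0.374], [0.0, 0.0, 0.0, 1.0]]
1.2
```

```bash
python3 - <<'E'
import cv2
a=cv2.imread('pics/top0.png')[110:290,210:430]; cv2.imwrite('pics/top0c.png',cv2.resize(a,None,fx=3.3,fy=3.3,interpolation=cv2.INTER_CUBIC))
a=cv2.imread('pics/scene0.png')[140:350,220:460]; cv2.imwrite('pics/scene0c.png',cv2.resize(a,None,fx=2.8,fy=2.8,interpolation=cv2.INTER_CUBIC))
E
```

```text
(no output)
```

View pics/top0c.png

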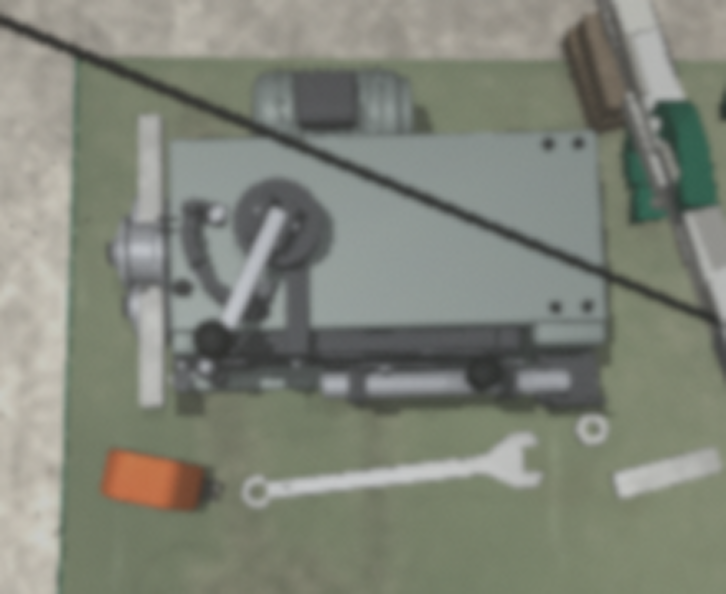

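View pics/scene0c.png

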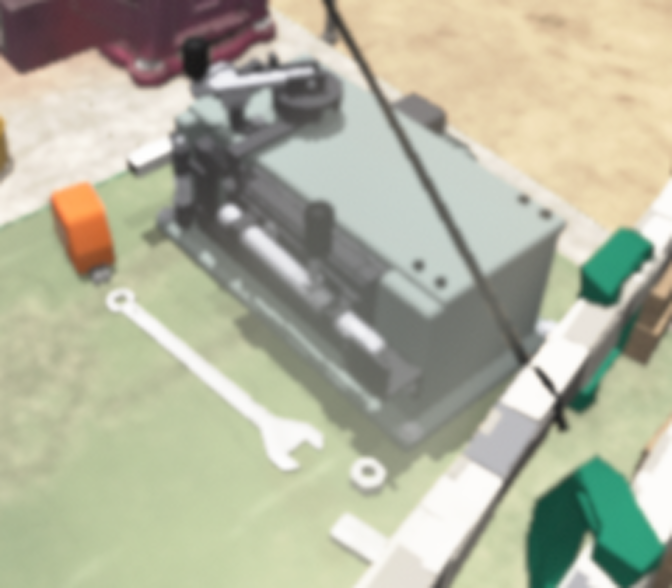

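View pics/wrist0.png

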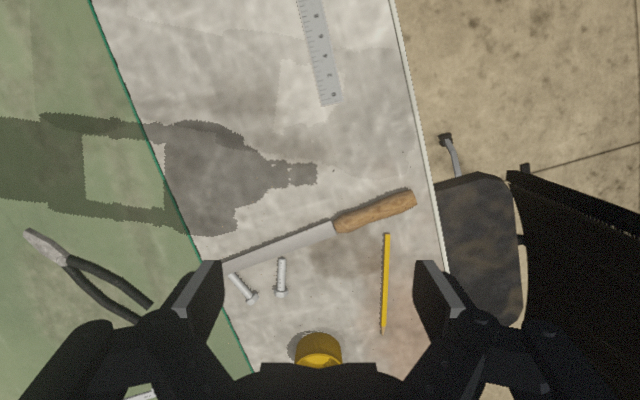

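```bash
python3 - <<'E'
from h import *
d=np.load('pics/top0.png.npy'); P=cloud('top',d)
def med(P,b):
    x0,y0,x1,y1=b; q=P[y0:y1,x0:x1].reshape(-1,3); return q[~np.isnan(q[:,0])]
for nm,b in (("knob",(269,207,280,220)),("grip",(352,218,361,230))):
    q=med(P,b); top=q[q[:,2]>np.nanmax(q[:,2])-.012]; print(nm,np.round(top.mean(0),4),len(top),np.round(np.nanmax(q[:,2]),4))
ds=np.load('pics/scene0.png.npy'); S=cloud('scene',ds)
for nm,b in (("knob",(284,151,294,168)),("grip",(331,213,345,236))):
    q=med(S,b); print(nm,np.round(np.median(q,0),4),'max',np.round(q[:,2].max(),4)); 
    t=q[q[:,2]>q[:,2].max()-.04]; print(np.round(t.mean(0),4),len(t))
# casing top plane z~.137
m=(abs(P[...,2]-.137)<.006)
m=m.astype(np.uint8); m=cv2.morphologyEx(m,cv2.MORPH_OPEN,np.ones((3,3)))
n,l,s,c=cv2.connectedComponentsWithStats(m); k=1+np.argmax(s[1:,4]); print(s[k])
q=P[l==k]; rect=cv2.minAreaRect((q[:,:2]*1000).astype(np.float32)); print(rect,cv2.boxPoints(rect), np.median(q[:,2]))
# cable
print('cable', [np.round(P[v,u],3).tolist() for u,v in ((290,150),(291,151),(320,163),(390,193),(230,121),(400,197))])
print('cable sc', [np.round(S[v,u],3).tolist() for u,v in ((368,197),(369,199),(345,155),(398,260),(410,276))])
print(np.nanmax(P[110:290,210:430,2]))
E
```

```text
knob [0.5111 0.184  0.2237] 103 0.2283
grip [0.4935 0.0089 0.1804] 77 0.1863
knob [0.5068 0.1821 0.2118] max 0.2269
[0.5054 0.1811 0.2145] 138
grip [0.498  0.0073 0.1382] max 0.1835
[0.4901 0.0028 0.1677] 152
[ 261  152  133   59 3857]
((595.0929565429688, 71.28077697753906), (137.54266357421875, 308.8240051269531), 0.15924246609210968) [[525.89276 225.50105]
 [526.75104 -83.32177]
 [664.29315 -82.9395 ]
 [663.4349  225.88333]] 0.13630750342649645
cable [[0.655, 0.155, 0.181], [0.655, 0.153, 0.176], [0.629, 0.088, 0.168], [0.565, -0.074, 0.146], [0.787, 0.331, -0.001], [0.556, -0.098, 0.144]]
cable sc [[0.604, 0.025, 0.162], [0.603, 0.02, 0.16], [0.661, 0.167, 0.177], [0.612, -0.079, 0.046], [0.519, -0.172, 0.148]]
0.22834639490829645
```

```bash
python3 - <<'E'
from h import *
d=np.load('pics/top0.png.npy'); P=cloud('top',d); img=cv2.imread('pics/top0.png')
sub=np.zeros(P.shape[:2],bool); sub[165:225,262:315]=1
m=sub&(P[...,2]>.168)&(P[...,2]<.2)&(img.max(2)>150)
q=P[m]; c=q.mean(0); u,s,vt=np.linalg.svd(q[:,:2]-c[:2]); print(len(q),c,vt[0],s,q[:,2].min(),q[:,2].max())
t=(q[:,:2]-c[:2])@vt[0]; print(t.min(),t.max())
k=np.array([.5105,.1845]); dr=vt[0]*np.sign(vt[0]@(c[:2]-k)); print('dir',dr,'knob off',np.cross(dr,k-c[:2]),'pivot',k+.094*dr,np.degrees(np.arctan2(-dr[1],-dr[0])))
o=np.array([.595,.0713])
print('mach',k-o,k+.094*dr-o)
print('screen', proj('top',[[*(k+.094*dr),.177],[.5105,.1845,.208],[.4925,.008,.161]]))
# yaw from casing edges, subpixel
g=cv2.cvtColor(img,cv2.COLOR_BGR2GRAY)
a=proj('top',[[.664,.22,.137],[.664,-.08,.137],[.526,.22,.137],[.526,-.08,.137]]); print(a)
# rear edge: find gradient max per column
def edge(us,v0,v1):
    out=[]
    for u in us:
        col=g[v0:v1,u].astype(float); gr=np.abs(np.gradient(col)); i=gr.argmax(); out.append((u,v0+(gr[i-1:i+2]@np.arange(i-1,i+2))/gr[i-1:i+2].sum()))
    return np.array(out)
for us,v0,v1 in ((list(range(340,385,4))+list(range(266,284,4)),145,158),):
    e=edge(us,v0,v1); print(e[:,1].round(1)); 
    w=np.array([pt('top',u,v,1) for u,v in e]); C=np.array(r.camera_info('top')['T'])[:3,3]
    w=C+(w-C)*((.137-C[2])/(w-C)[:,2:]); 
    p=np.polyfit(w[:,1],w[:,0],1); print(p, w[:,0].round(4))
E
```

```text
178 [0.56175844 0.16319634 0.18094518] [-0.91399683  0.40572133] [0.31186978 0.04101806] 0.1769426527810627 0.18524290800837906
-0.043044712110002846 0.03944780426006207
dir [ 0.91399683 -0.40572133] knob off -0.0013251671595148964 pivot [0.5964157  0.14636219] 156.06366268147687
mach [-0.0845  0.1132] [0.0014157  0.07506219]
screen [[293.65276709 176.28960549]
 [274.38978415 213.13706013]
 [355.52424063 223.6210826 ]]
[[263.30372034 151.38006193]
 [390.62497555 152.15796607]
 [262.08713904 209.81849289]
 [392.11167787 210.11091557]]<stdin>:7: DeprecationWarning: Arrays of 2-dimensional vectors are deprecated. Use arrays of 3-dimensional vectors instead. (deprecated in NumPy 2.0)
Traceback (most recent call last):
ValueError: matmul: Input operand 1 has a mismatch in its core dimension 0, with gufunc signature (n?,k),(k,m?)->(n?,m?) (size 3 is different from 0)
```

```bash
python3 -m creep '[[0,[-3.6,-1.7,-0.6],0],[0,[-3.6,-1.7,-0.6],0],[0,[-3.6,-1.7,-0.6],0],[0,[-3.6,-1.7,-0.6],0],[0,[-3.6,-1.7,-0.6],0],[0,[-3.6,-1.7,-0.6],0],[0,[-3.6,-1.7,-0.6],0],[0,[-3.6,-1.7,-0.6],0]]' 25
```

```text
clock: 1.87
ee_pos: [0.39, 0.2882, 0.4528]
ee_rot: [180.0, -0.1, 164.3]
ft_force: [1.2, 1.1, -1.4]
opening: 0.0851
```

```bash
python3 -m creep '[[0,[-3.6,-1.7,0],0],[0,[-3.6,-1.7,0],0],[0,[-3.6,-1.7,0],0],[0,[-3.2,-1.5,0],4],[0,[0,0,0],4],[0,[0,0,0],0]]'
python3 - <<'E'
from h import *
st(); p,d=cap('wrist','w1.png'); P=cloud('wrist',d)
for q in ("lever_knob","bolt_grip"):
    for x in r.search_frame('wrist',q)[:2]:
        b=np.round(x['bbox']).astype(int); print(q,b,round(x['conf'],2)); s=P[b[1]:b[3],b[0]:b[2]].reshape(-1,3); print(np.nanmedian(s,0).round(4),np.nanmax(s[:,2]).round(4))
st()
E
```

```text
clock: 2.37
ee_pos: [0.5168, 0.1742, 0.4543]
ee_rot: [179.8, 0.2, 155.5]
ft_force: [-0.4, 0.0, -0.0]
opening: 0.0853
t 2.3667 ee [0.5168 0.1742 0.4543] [179.84   0.19 155.5 ] F [-0.4  0.  -0. ] op 0.0853
lever_knob [118 225 160 262] 0.69
[0.494  0.0129 0.1574] 0.1838
lever_knob [313 177 351 221] 0.65
[0.5109 0.1876 0.2213] 0.2273
bolt_grip [117 224 164 262] 0.78
[0.4946 0.011  0.151 ] 0.1838
bolt_grip [312 178 349 297] 0.17
[0.5611 0.1686 0.1808] 0.2273
t 2.5167 ee [0.5154 0.1759 0.4545] [179.84   0.19 155.94] F [-0.2  0.  -0.5] op 0.0853
```

View pics/w1.png

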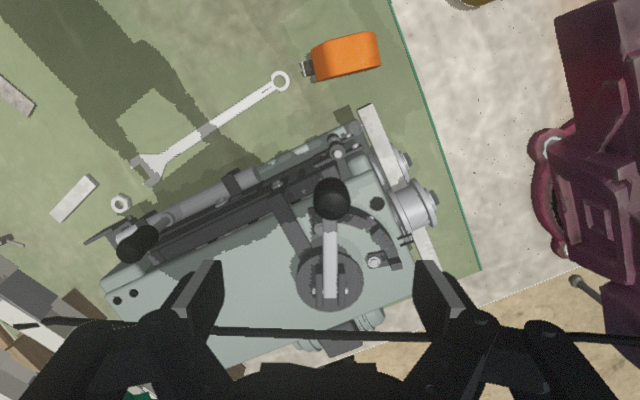

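```bash
python3 - <<'E'
from h import *
st(); p,d=cap('wrist','w2.png'); P=cloud('wrist',d); st()
def top(b,zc):
    s=P[b[1]:b[3],b[0]:b[2]].reshape(-1,3); s=s[s[:,2]>zc]; 
    c,rad=cv2.minEnclosingCircle((s[:,:2]*1000).astype(np.float32)); print(len(s),s.mean(0).round(4),c,rad, s[:,2].max())
top((305,170,358,226),.221); top((305,170,358,226),.2)
top((110,215,170,270),.178); top((110,215,170,270),.155)
# arm
m=np.zeros(d.shape,bool); m[220:300,310:352]=1
m&=(P[...,2]>.172)&(P[...,2]<.19)&(p.min(2)>110)
q=P[m]; c=q.mean(0);vt=np.linalg.svd(q[:,:2]-c[:2])[2]; print(c,vt[0],len(q))
# cable
m=np.zeros(d.shape,bool); m[325:336,225:425]=1; m&=p.max(2)<40
q=P[m]; q=q[~np.isnan(q[:,0])]; print('cable',np.percentile(q,[5,50,95],axis=0).round(3))
# casing top front edge
g=cv2.cvtColor(p,cv2.COLOR_RGB2GRAY)
m=(abs(P[...,2]-.137)<.004)&(p[...,1]>110)&(p[...,1].astype(int)>=p[...,0]); m=cv2.morphologyEx(m.astype(np.uint8),cv2.MORPH_OPEN,np.ones((3,3)))
cv2.imwrite('pics/m2.png',m*255)
q=P[m>0]; print(len(q)); rc=cv2.minAreaRect((q[:,:2]*1000).astype(np.float32)); print(rc,cv2.boxPoints(rc))
E
```

```text
t 2.5167 ee [0.5154 0.1759 0.4545] [179.84   0.19 155.94] F [-0.2  0.  -0.5] op 0.0853
t 2.5667 ee [0.5151 0.1763 0.4547] [179.83   0.2  155.97] F [-0.6 -0.2 -0.4] op 0.086
852 [0.5102 0.1877 0.2247] (511.2280578613281, 187.3617706298828) 11.10312271118164 0.22752469678813736
1245 [0.5081 0.1883 0.2212] (511.0322570800781, 187.20004272460938) 12.410130500793457 0.22752469678813736
430 [0.4937 0.0119 0.1814] (494.2498779296875, 10.662947654724121) 10.55598258972168 0.1839703232855301
851 [0.4931 0.0148 0.1747] (493.8190612792969, 10.908767700195312) 11.354570388793945 0.1839703232855301
[0.57004691 0.16156241 0.18108284] [ 0.91526339 -0.40285596] 1099
cable [[0.61  0.043 0.161]
 [0.663 0.179 0.176]
 [0.676 0.21  0.179]]
16651
((598.95361328125, 73.75975799560547), (139.48867797851562, 308.0137939453125), 1.5489375591278076) [[525.07184 225.82515]
 [533.39764 -82.07611]
 [672.8354  -78.30563]
 [664.5096  229.59563]]
```

View pics/m2.png

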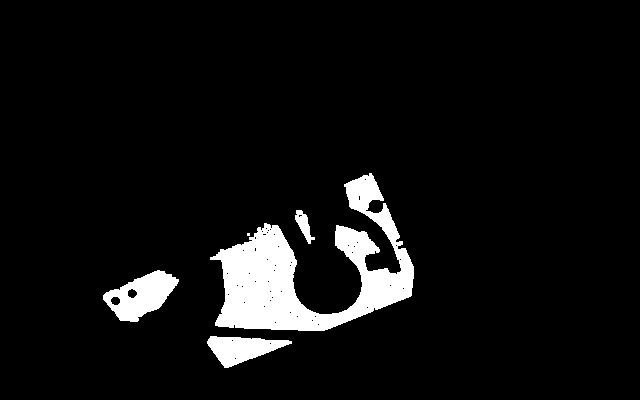

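```bash
python3 - <<'E'
from h import *
d=np.load('pics/w2.png.npy'); P=cloud('wrist',d)
q=P[203:208,374:380].reshape(-1,3); c=np.nanmedian(q,0); piv=np.array([.597,.149]); v=c[:2]-piv; print(c,np.linalg.norm(v),np.degrees(np.arctan2(v[1],v[0])))
q=P[292:296,318:344].reshape(-1,3);print(np.nanmedian(q,0))
q=P[255:300,355:400]; 
q=P[258:266,370:380].reshape(-1,3);print('third mark',np.nanmedian(q,0))
o=r.get_obs(); R0=R.from_euler('xyz',o['ee_rot'],degrees=True)
g=np.array(o['ee_pos'])+R0.apply([0,0,.155]); print('grasp',g)
print('tool delta to knob cm',100*R0.inv().apply(np.array([.511,.187,.212])-g))
E
```

```text
[0.55630945 0.2179673  0.13707868] 0.0800762729698915 120.54050537754422
[0.59728859 0.15217962 0.18158513]
third mark [0.60621688 0.19579632 0.14354988]
grasp [0.51576948 0.17653095 0.29971457]
tool delta to knob cm [0.89271936 0.73561986 8.7706245 ]
```

```bash
python3 -m creep '[[60,[0.9,0.7,1],0],[60,[0,0,2.6],0],[60,[0,0,2.6],0],[60,[0,0,2.5],0],[60,[0,0,0.2],0]]'; python3 - <<'E'
from h import *
o=st();R0=R.from_euler('xyz',o['ee_rot'],degrees=True)
g=np.array(o['ee_pos'])+R0.apply([0,0,.155]); print('grasp',g)
print('tool delta to knob cm',100*R0.inv().apply(np.array([.511,.187,.210])-g))
cap('wrist','w3.png')
E
```

```text
clock: 2.98
ee_pos: [0.5061, 0.1925, 0.367]
ee_rot: [179.5, 0.6, 156.9]
ft_force: [-0.2, -0.1, -0.4]
opening: 0.0654
t 2.9833 ee [0.5061 0.1925 0.367 ] [179.49   0.58 156.91] F [-0.2 -0.1 -0.4] op 0.0654
grasp [0.50809244 0.19311845 0.21200302]
tool delta to knob cm [-0.50535091 -0.45060897  0.20145955]
```

View pics/w3.png

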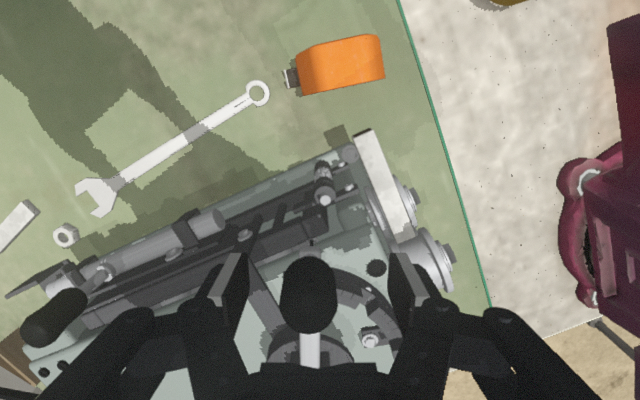

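```bash
python3 -m creep '[[60,[-0.5,-0.4,0.1],0],[60,[0,0,0],0],[120,[0,0,0],0],[255,[0,0,0],0],[255,[0,0,0],0],[255,[0,0,0],0]]' 35; python3 - <<'E'
from h import *
o=st();R0=R.from_euler('xyz',o['ee_rot'],degrees=True)
g=np.array(o['ee_pos'])+R0.apply([0,0,.155]); print('grasp',g)
E
```

```text
clock: 3.53
ee_pos: [0.5101, 0.1881, 0.3752]
ee_rot: [179.1, 1.2, 157.2]
ft_force: [0.8, -0.8, -3.0]
opening: 0.0237
t 3.5333 ee [0.5101 0.1881 0.3752] [179.07   1.19 157.16] F [ 0.8 -0.8 -3. ] op 0.0237
grasp [0.51408705 0.18914639 0.22021137]
```

```bash
python3 -m creep '[[255,[0,0,0],0]]';  python3 - <<'E'
from h import *
o=st();R0=R.from_euler('xyz',o['ee_rot'],degrees=True)
g=np.array(o['ee_pos'])+R0.apply([0,0,.155]); print('grasp',g)
cap('wrist','w4.png'); cap('scene','s4.png'); st()
a=cv2.imread('pics/s4.png')[60:300,180:460]; cv2.imwrite('pics/s4c.png',cv2.resize(a,None,fx=2.5,fy=2.5))
E
```

```text
clock: 3.62
ee_pos: [0.5101, 0.188, 0.3753]
ee_rot: [179.1, 1.2, 157.2]
ft_force: [1.2, -0.1, -3.2]
opening: 0.023
t 3.6167 ee [0.5101 0.188  0.3753] [179.08   1.2  157.16] F [ 1.2 -0.1 -3.2] op 0.023
grasp [0.51405118 0.18901554 0.22037337]
t 3.7167 ee [0.5101 0.188  0.3751] [179.08   1.17 157.16] F [ 0.4 -0.2 -1.4] op 0.0235
```

View pics/w4.png

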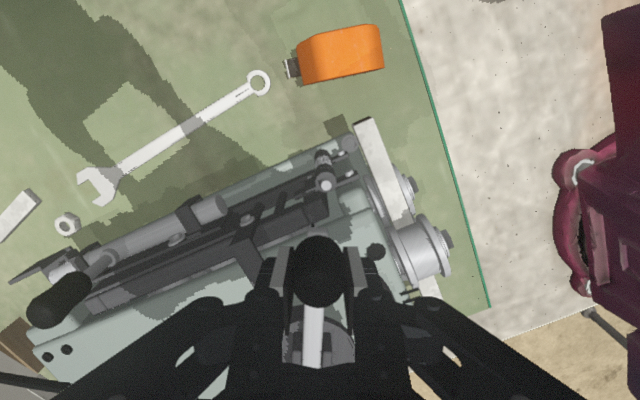

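View pics/s4c.png

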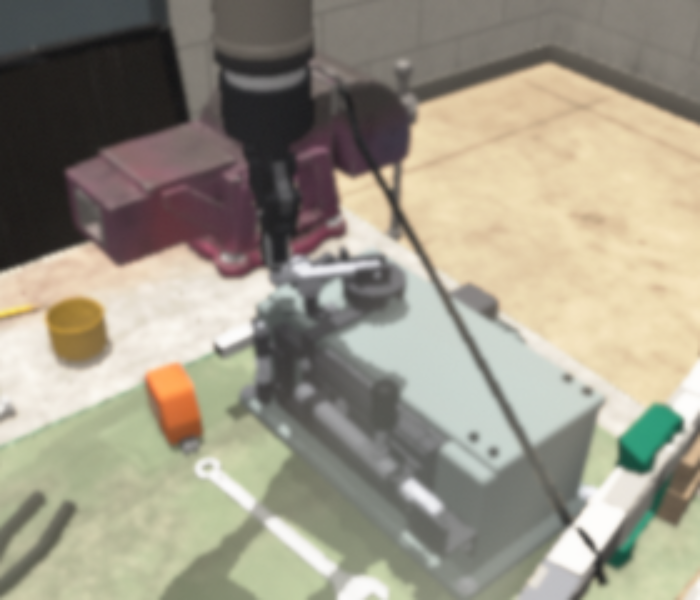

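```bash
python3 - <<'E'
from h import *
d=np.load('pics/w4.png.npy'); P=cloud('wrist',d); p=cv2.imread('pics/w4.png')
s=P[238:305,296:342].reshape(-1,3); s=s[~np.isnan(s[:,0])]; print(np.percentile(s,[2,50,90,98,100],axis=0).round(4))
# arm points
m=np.zeros(d.shape,bool); m[310:350,300:325]=1; m&=(p.min(2)>110)
q=P[m]; q=q[~np.isnan(q[:,0])]; piv=np.array([.597,.149]); rr=np.linalg.norm(q[:,:2]-piv,axis=1); print(len(q),np.polyfit(rr,q[:,2],1),rr.min(),rr.max(),q[:,2].min(),q[:,2].max())
E
```

```text
[[0.5008 0.1698 0.1359]
 [0.5075 0.1917 0.2227]
 [0.5189 0.1989 0.2258]
 [0.5746 0.201  0.2265]
 [0.5887 0.2017 0.2279]]
794 [0.13001851 0.17554567] 0.013364735048996988 0.04897115540018414 0.1354395201779325 0.18274855262301873
```

```bash
python3 -m creep '[[120,[0,0,0],0],[120,[0.2,0,0],0],[120,[0,0,0.8],0]]'; python3 -m creep '[[120,[0,0,0],0],[120,[0,0,0],0]]'
```

```text
clock: 3.97
ee_pos: [0.5088, 0.189, 0.3684]
ee_rot: [178.9, 1.3, 157.1]
ft_force: [0.1, 0.3, 0.6]
opening: 0.0448
clock: 4.13
ee_pos: [0.5085, 0.1891, 0.3667]
ee_rot: [179.0, 1.2, 157.1]
ft_force: [0.6, -0.9, 0.2]
opening: 0.0449
```

```bash
python3 -m creep '[[120,[-0.1,0,0.3],0],[160,[0,0,0],0]]'; python3 -m creep '[[190,[0,0,0],0]]';python3 -m creep '[[220,[0,0,0],0]]';python3 -m creep '[[220,[0,0,0],0]]'
```

```text
clock: 4.3
ee_pos: [0.5095, 0.1887, 0.3632]
ee_rot: [179.0, 1.2, 157.2]
ft_force: [-0.3, 0.7, -0.1]
opening: 0.0342
clock: 4.38
ee_pos: [0.5095, 0.1887, 0.3631]
ee_rot: [179.0, 1.2, 157.2]
ft_force: [-2.0, 1.1, 4.8]
opening: 0.0236
clock: 4.47
ee_pos: [0.5095, 0.1886, 0.3633]
ee_rot: [179.1, 1.2, 157.2]
ft_force: [-0.7, -0.7, 1.5]
opening: 0.0236
clock: 4.55
ee_pos: [0.5095, 0.1886, 0.3634]
ee_rot: [179.1, 1.2, 157.2]
ft_force: [0.4, 0.1, 1.0]
opening: 0.0235
```

```bash
python3 -m creep '[[220,[-0.2,0,-0.5],0],[220,[-0.2,0,-0.5],0],[220,[-0.2,0,-0.5],0],[220,[-0.3,0,-0.5],0],[220,[0,0,0],0]]'; python3 - <<'E'
from h import *
o=st();R0=R.from_euler('xyz',o['ee_rot'],degrees=True)
g=np.array(o['ee_pos'])+R0.apply([0,0,.155]); print('grasp',g)
E
```

```text
clock: 4.97
ee_pos: [0.5176, 0.1843, 0.3816]
ee_rot: [179.3, 0.8, 157.2]
ft_force: [-0.1, 0.1, -6.3]
opening: 0.0235
t 4.9667 ee [0.5176 0.1843 0.3816] [179.35   0.77 157.16] F [-0.1  0.1 -6.3] op 0.0235
grasp [0.52017973 0.18506535 0.22663958]
```

```bash
python3 -m creep '[[220,[-0.1,0,-0.3],0],[220,[-0.04,0.85,0],5.7],[220,[-0.04,0.85,0],5.7],[220,[-0.04,0.85,0],5.7],[220,[0,0,0],0]]'; python3 - <<'E'
from h import *
o=st();R0=R.from_euler('xyz',o['ee_rot'],degrees=True)
g=np.array(o['ee_pos'])+R0.apply([0,0,.155]); v=g[:2]-[.597,.149]; print('grasp',g,np.linalg.norm(v),np.degrees(np.arctan2(v[1],v[0])))
E
```

```text
clock: 5.38
ee_pos: [0.5331, 0.2052, 0.3847]
ee_rot: [179.2, 0.6, 139.3]
ft_force: [-0.1, -0.1, -6.5]
opening: 0.0234
t 5.3833 ee [0.5331 0.2052 0.3847] [179.19   0.59 139.26] F [-0.1 -0.1 -6.5] op 0.0234
grasp [0.53577202 0.20579839 0.22974693] 0.08351600193223402 137.14933008557918
```

```bash
python3 -m creep '[[220,[-0.04,0.83,0],5.5],[220,[-0.04,0.83,0],5.5],[220,[-0.03,0.75,0],5.0],[220,[0,0,0],0]]'; python3 - <<'E'
from h import *
o=st();R0=R.from_euler('xyz',o['ee_rot'],degrees=True)
g=np.array(o['ee_pos'])+R0.apply([0,0,.155]); v=g[:2]-[.597,.149]; print('grasp',g,np.linalg.norm(v),np.degrees(np.arctan2(v[1],v[0])))
cap('wrist','w5.png')
E
```

```text
clock: 5.72
ee_pos: [0.5516, 0.2206, 0.3847]
ee_rot: [179.2, 0.4, 123.2]
ft_force: [0.3, -0.2, -5.4]
opening: 0.0238
t 5.7167 ee [0.5516 0.2206 0.3847] [179.2    0.4  123.21] F [ 0.3 -0.2 -5.4] op 0.0238
grasp [0.55398153 0.22090314 0.22976392] 0.08378932235545679 120.89139134910546
```

View pics/w5.png

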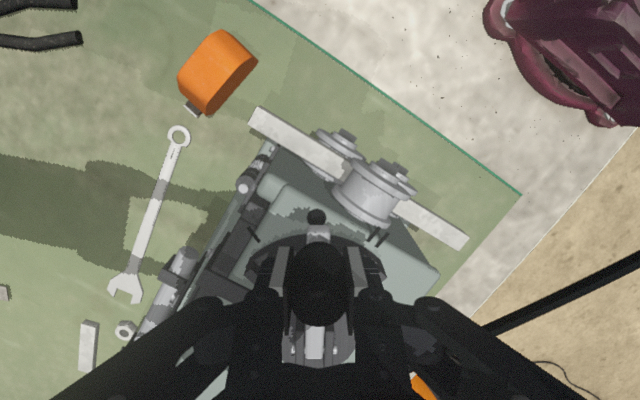

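```bash
python3 -m creep '[[220,[0.3,0,0.5],0],[220,[0.25,0,0.5],0],[220,[0.2,0,0.5],0],[220,[0.2,0,0.5],0],[220,[0.05,0,0.2],0],[220,[0,0,0],0]]'; python3 - <<'E'
from h import *
o=st();R0=R.from_euler('xyz',o['ee_rot'],degrees=True)
g=np.array(o['ee_pos'])+R0.apply([0,0,.155]); v=g[:2]-[.597,.149]; print('grasp',g,np.linalg.norm(v),np.degrees(np.arctan2(v[1],v[0])))
E
```

```text
clock: 6.27
ee_pos: [0.5443, 0.2288, 0.3654]
ee_rot: [178.8, 0.7, 124.2]
ft_force: [1.1, -1.9, -0.0]
opening: 0.0235
t 6.2667 ee [0.5443 0.2288 0.3654] [178.81   0.66 124.23] F [ 1.1 -1.9 -0. ] op 0.0235
grasp [0.54798565 0.2291144  0.21044905] 0.0939187078657108 121.45848513510194
```

```bash
python3 -m creep '[[220,[0,0,0.3],0],[220,[0,0,0.1],0],[220,[0,0,0],0]]'; python3 -m creep '[[120,[0,0,0],0],[60,[0,0,0],0],[60,[0,0,-1.5],0],[60,[0,0,-3],0],[60,[0,0,-3],0],[60,[0,0,-1],0]]'; python3 - <<'E'
from h import *
o=st();
p,d=cap('wrist','w6.png'); P=cloud('wrist',d)
for x in r.search_frame('wrist','lever_knob')[:2]+r.search_frame('wrist','bolt_grip')[:2]:
   print(x['bbox'],x['conf'])
m=(P[...,2]>.2215)&(P[...,2]<.25); m[:, :230]=0; m[:,400:]=0; q=P[m]
print(len(q)); q=q[(abs(q[:,0]-.548)<.03)&(abs(q[:,1]-.23)<.03)]
c,rad=cv2.minEnclosingCircle((q[:,:2]*1000).astype(np.float32)); print(c,rad,q[:,2].max()); v=np.array(c)/1000-[.597,.149]; print(np.linalg.norm(v),np.degrees(np.arctan2(v[1],v[0])))
E
```

```text
clock: 6.52
ee_pos: [0.5441, 0.2291, 0.3643]
ee_rot: [178.6, 0.7, 124.3]
ft_force: [0.1, -2.6, -0.0]
opening: 0.0233
clock: 7.02
ee_pos: [0.5419, 0.2287, 0.4475]
ee_rot: [179.0, 0.4, 124.2]
ft_force: [0.3, 0.3, 0.1]
opening: 0.0652
t 7.0167 ee [0.5419 0.2287 0.4475] [178.96   0.36 124.25] F [0.3 0.3 0.1] op 0.0652
[301.8, 196.0, 342.3, 243.7] 0.77
870
(548.5404052734375, 229.96182250976562) 11.206283569335938 0.22809421520334586
0.09435649964451562 120.90257578243342
```

View pics/w6.png

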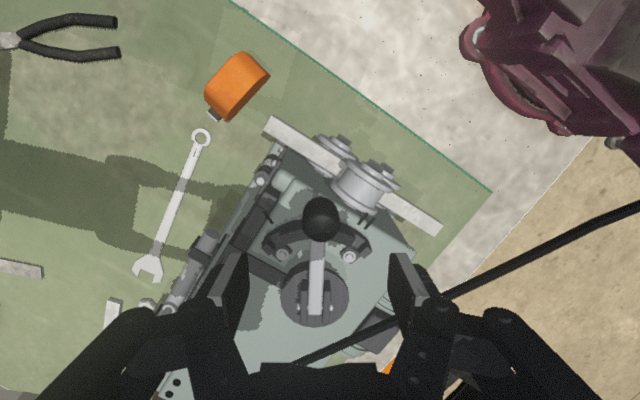

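```bash
python3 -m creep '[[60,[-2.6,-2.7,0],0],[60,[-2.6,-2.7,0],0],[60,[-2.6,-2.7,0],0],[60,[-2.6,-2.7,0],0],[60,[-2.5,-2.7,0],0],[60,[-1.8,-2,0],0],[60,[0,0,0.5],6],[60,[0,0,0.5],6]]'; python3 -m creep '[[60,[0,0,0.5],6.5],[60,[0,0,0.5],6.5],[60,[0,0,0.5],6],[60,[0,0,0],0],[60,[0,0,0],0]]'; python3 - <<'E'
from h import *
o=st(); print(np.round(o['qpos'],1))
p,d=cap('wrist','w7.png'); P=cloud('wrist',d)
for x in r.search_frame('wrist','bolt_grip')[:2]:
   print(x['bbox'],x['conf'])
s=P[(P[...,2]>.172)&(P[...,2]<.19)&(abs(P[...,0]-.494)<.03)&(abs(P[...,1]-.01)<.03)]
c,rad=cv2.minEnclosingCircle((s[:,:2]*1000).astype(np.float32)); print(len(s),s.mean(0).round(4),c,rad, s[:,2].max())
E
```

```text
clock: 7.83
ee_pos: [0.4926, 0.0128, 0.4172]
ee_rot: [-179.9, -0.4, 112.3]
ft_force: [-0.5, 0.7, 0.2]
opening: 0.0653
clock: 8.25
ee_pos: [0.4904, 0.0111, 0.3923]
ee_rot: [-178.8, -0.6, 92.0]
ft_force: [0.6, -0.4, 0.7]
opening: 0.0653
t 8.25 ee [0.4904 0.0111 0.3923] [-178.85   -0.56   92.04] F [ 0.6 -0.4  0.7] op 0.0653
[-7.8 16.9 93.3  0.4 71.  -9.9]
[313.6, 200.8, 352.3, 251.6] 0.97
[313.9, 58.0, 354.3, 271.3] 0.71
1019 [0.4939 0.0121 0.1802] (494.0628662109375, 10.185254096984863) 11.041035652160645 0.1842050697868374
```

View pics/w7.png

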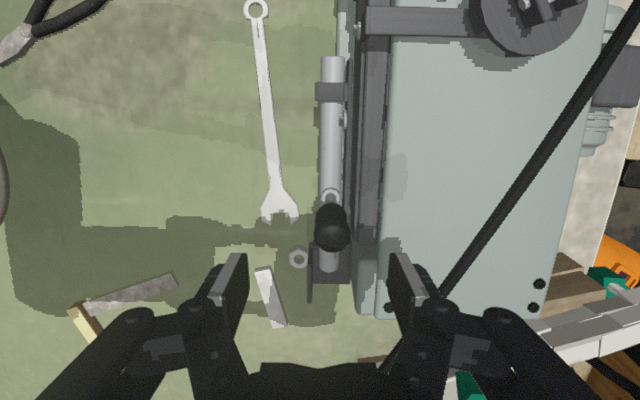

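```bash
cat >> h.py <<'E'
def to(t,pr=True):
    o=st();R0=R.from_euler('xyz',o['ee_rot'],degrees=True)
    g=np.array(o['ee_pos'])+R0.apply([0,0,.155]); print('grasp',g.round(4),'tool delta cm',(100*R0.inv().apply(np.array(t)-g)).round(2)); return g,R0
E
python3 -c "
from h import *
to([.494,.0105,.164])"
```

```text
t 8.35 ee [0.4905 0.0112 0.3928] [-178.89   -0.54   92.05] F [-0.5  0.5  0.1] op 0.0653
grasp [0.4874 0.0125 0.2378] tool delta cm [-0.3   0.79  7.37]
```

```bash
python3 -m creep '[[90,[-0.2,0.6,1.5],0],[90,[0,0,2],0],[90,[0,0,2],0],[90,[0,0,1.5],0],[90,[0,0,0],0],[90,[0,0,0],0]]';python3 -c "
from h import *
to([.494,.0105,.164])"
```

```text
clock: 8.85
ee_pos: [0.4964, 0.0105, 0.3221]
ee_rot: [-179.2, -0.5, 92.9]
ft_force: [0.1, -1.0, 0.7]
opening: 0.0554
t 8.85 ee [0.4964 0.0105 0.3221] [-179.24   -0.51   92.91] F [ 0.1 -1.   0.7] op 0.0554
grasp [0.4943 0.0118 0.1671] tool delta cm [-0.13 -0.04  0.31]
```

```bash
python3 -m creep '[[90,[-0.1,0,0.4],1],[120,[0,0,0],0],[160,[0,0,0],0],[200,[0,0,0],0],[230,[0,0,0],0],[230,[0,0,0],0]]' 40;python3 -c "
from h import *
to([.494,.0105,.164]); cap('wrist','w8.png')"
```

```text
clock: 9.35
ee_pos: [0.4964, 0.0095, 0.3211]
ee_rot: [-179.4, -0.5, 92.0]
ft_force: [-1.3, 0.6, -4.2]
opening: 0.0201
t 9.35 ee [0.4964 0.0095 0.3211] [-179.37   -0.47   91.97] F [-1.3  0.6 -4.2] op 0.0201
grasp [0.4946 0.0107 0.1661] tool delta cm [-0.02 -0.06  0.21]
```

View pics/w8.png

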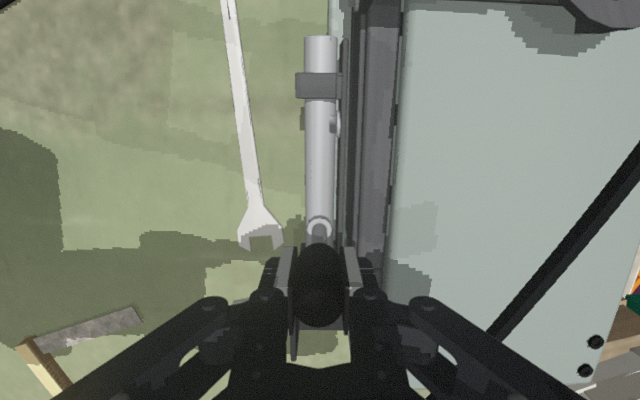

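```bash
cat >> h.py <<'E'
def hdl(f):
    d=np.load('pics/'+f+'.npy');P=cloud('wrist',d)
    s=P[245:300,300:340].reshape(-1,3); s=s[~np.isnan(s[:,0])]; print('handle top',np.percentile(s,[50,75,90,97],axis=0).round(4).tolist())
    # bolt axis slope
    s=P[95:210,312:326].reshape(-1,3); s=s[(s[:,2]>.06)&(s[:,2]<.18)]; print('bolt slope',np.polyfit(s[:,1],s[:,2],1),len(s))
E
python3 -c "
from h import *
hdl('w8.png'); hdl('w7.png')"
```

```text
handle top [[0.4949, 0.0182, 0.17], [0.4991, 0.0194, 0.179], [0.5019, 0.02, 0.1813], [0.5038, 0.0205, 0.1821]]
bolt slope [0.07615007 0.10124043] 1604
handle top [[0.4973, -0.08, 0.0053], [0.5064, -0.0553, 0.0268], [0.5137, -0.0457, 0.0381], [0.5194, 0.0012, 0.1103]]
bolt slope [1.18835621 0.05899921] 30
```

```bash
python3 -m creep '[[230,[0.18,0,-0.25],0],[230,[0.18,0,-0.25],0],[230,[0.18,0,-0.25],0],[230,[0.18,0,-0.25],0],[230,[0,0,0],0]]';python3 -c "
from h import *
to([.494,.0105,.164]); cap('wrist','w9.png'); hdl('w9.png')"
```

```text
clock: 9.82
ee_pos: [0.4963, 0.0173, 0.3304]
ee_rot: [-179.3, -0.4, 92.0]
ft_force: [-1.0, -0.7, -6.0]
opening: 0.0199
t 9.8167 ee [0.4963 0.0173 0.3304] [-179.29   -0.44   92.02] F [-1.  -0.7 -6. ] op 0.0199
grasp [0.4943 0.0185 0.1754] tool delta cm [-0.8  -0.05  1.14]
handle top [[0.4946, 0.0249, 0.1798], [0.4988, 0.0264, 0.1883], [0.5017, 0.0276, 0.19], [0.5046, 0.0282, 0.1907]]
bolt slope [0.0079521  0.10960317] 1601
```

View pics/w9.png

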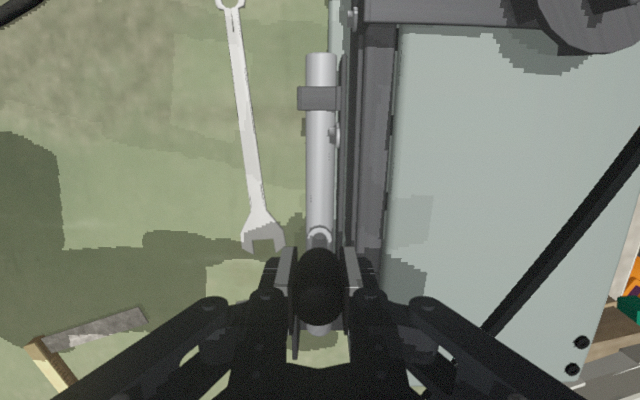

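```bash
cat >> h.py <<'E'
def slope(f):
    d=np.load('pics/'+f+'.npy');P=cloud('wrist',d)
    s=P[122:215,308:332].reshape(-1,3); s=s[(s[:,2]>.06)&(s[:,2]<.18)]
    b=np.round(s[:,1]/.004).astype(int); a=[(s[b==k,1].mean(),np.percentile(s[b==k,2],85)) for k in np.unique(b) if (b==k).sum()>20]
    print('slope',np.polyfit(*np.array(a).T,1))
E
python3 -c "
from h import *
slope('w8.png'); slope('w9.png')"
```

```text
slope [0.08779597 0.10996118]
slope [-0.02804434  0.11204293]
```

```bash
python3 -m creep '[[230,[0.05,0,-0.12],0],[230,[0.4,0,0],0],[230,[0.4,0,0],0],[230,[0,0,0],0]]';python3 -c "
from h import *
to([.494,.0105,.164]); cap('wrist','w10.png'); hdl('w10.png'); slope('w10.png')"
```

```text
clock: 10.2
ee_pos: [0.496, 0.026, 0.3315]
ee_rot: [-179.3, -0.4, 92.0]
ft_force: [0.4, 0.4, -8.7]
opening: 0.0196
t 10.2 ee [0.496  0.026  0.3315] [-179.28   -0.36   92.02] F [ 0.4  0.4 -8.7] op 0.0196
grasp [0.494  0.027  0.1765] tool delta cm [-1.65 -0.04  1.24]
handle top [[0.4942, 0.0333, 0.1815], [0.4985, 0.035, 0.1895], [0.5015, 0.0363, 0.191], [0.5046, 0.037, 0.1917]]
bolt slope [-0.00141393  0.11070934] 1606
slope [-0.00074723  0.11142527]
```

```bash
python3 -m creep '[[230,[0.45,0,0.02],0],[230,[0.45,0,0.02],0],[230,[0.45,0,0.02],0],[230,[0,0,0],0]]';python3 -c "
from h import *
to([.494,.0105,.164])"
```

```text
clock: 10.58
ee_pos: [0.4956, 0.0404, 0.3307]
ee_rot: [-179.3, -0.3, 92.0]
ft_force: [0.5, -0.8, -9.1]
opening: 0.02
t 10.5833 ee [0.4956 0.0404 0.3307] [-179.27   -0.32   92.02] F [ 0.5 -0.8 -9.1] op 0.02
grasp [0.4936 0.0412 0.1757] tool delta cm [-3.07 -0.05  1.15]
```

```bash
python3 -m creep '[[230,[0.45,0,0.02],0],[230,[0.45,0,0.03],0],[230,[0.45,0,0.03],0],[230,[0.45,0,0.03],0],[230,[0,0,0],0]]';python3 -c "
from h import *
to([.494,.0105,.164]); cap('wrist','w11.png');cap('scene','s11.png')
a=cv2.imread('pics/s11.png')[120:340,220:460]; cv2.imwrite('pics/s11c.png',cv2.resize(a,None,fx=2.7,fy=2.7))"
```

```text
clock: 11.0
ee_pos: [0.4949, 0.0605, 0.3294]
ee_rot: [-179.3, -0.3, 92.0]
ft_force: [0.4, -1.8, -9.6]
opening: 0.02
t 11.0 ee [0.4949 0.0605 0.3294] [-179.28   -0.31   92.03] F [ 0.4 -1.8 -9.6] op 0.02
grasp [0.493  0.0612 0.1744] tool delta cm [-5.08 -0.07  1.01]
```

View pics/w11.png

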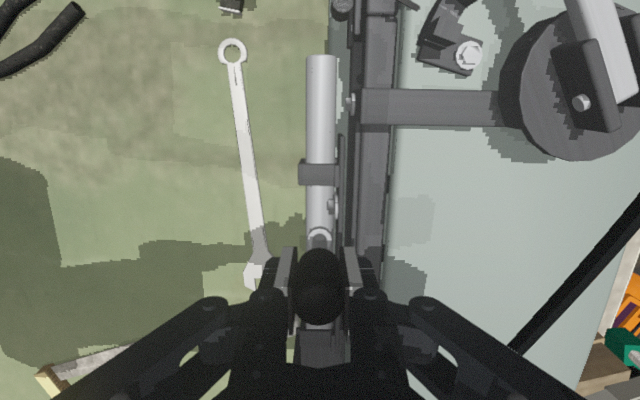

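View pics/s11c.png

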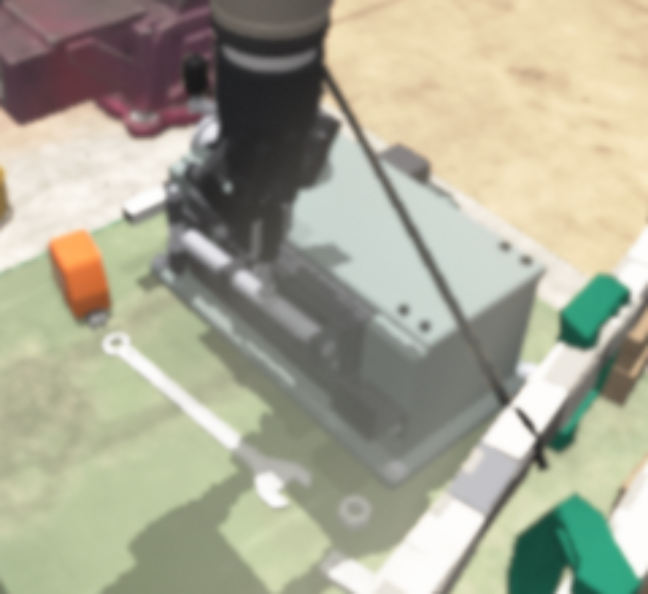

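```bash
python3 -m creep '[[230,[0.02,-0.65,0],2.9],[230,[0.02,-0.65,0],2.9],[230,[0.02,-0.65,0],2.9],[230,[0,0,0],0]]' 50;python3 -c "
from h import *
to([.494,.0105,.164])"
```

```text
clock: 11.43
ee_pos: [0.4753, 0.062, 0.3292]
ee_rot: [-179.3, -0.4, 83.1]
ft_force: [0.9, 0.3, -8.1]
opening: 0.0197
t 11.4333 ee [0.4753 0.062  0.3292] [-179.26   -0.36   83.11] F [ 0.9  0.3 -8.1] op 0.0197
grasp [0.4734 0.0632 0.1743] tool delta cm [-4.99  2.69  0.96]
```

```bash
python3 -c "
from h import *
cap('wrist','w12.png');cap('top','t12.png');st()
a=cv2.imread('pics/t12.png')[110:290,210:430]; cv2.imwrite('pics/t12c.png',cv2.resize(a,None,fx=3.3,fy=3.3,interpolation=cv2.INTER_CUBIC))"
```

```text
t 11.5333 ee [0.4762 0.0618 0.3293] [-179.34   -0.35   83.3 ] F [-0.   0.6 -8.3] op 0.0197
```

View pics/w12.png

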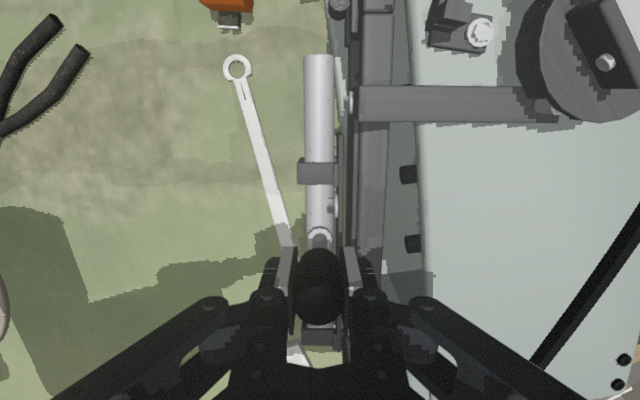

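View pics/t12c.png

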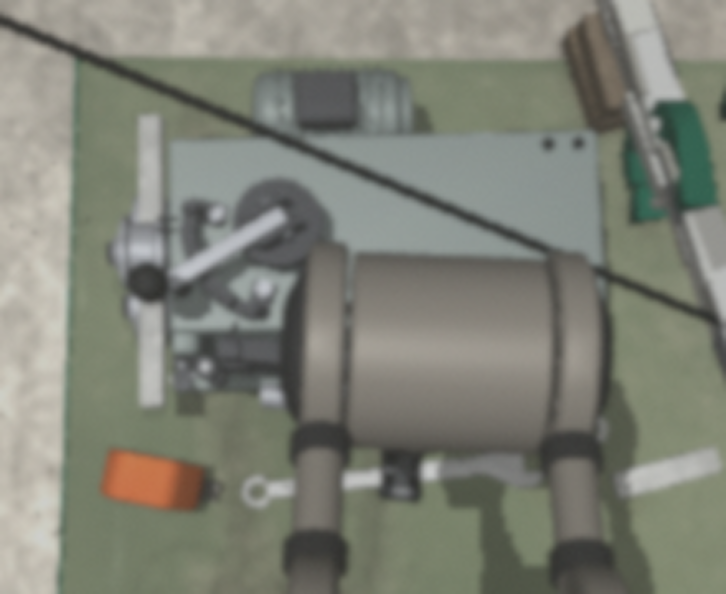

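```bash
python3 -m creep '[[230,[0.02,-0.6,0],2.5],[230,[0.02,-0.6,0],2.5],[230,[0.02,-0.6,0],2.5],[230,[0.02,-0.6,0],2.5],[230,[0.02,-0.6,0],2.5],[230,[0,0,0],0],[230,[0,0,0],0]]';python3 -c "
from h import *
to([.494,.0105,.164]);cap('wrist','w13.png')"
```

```text
clock: 12.12
ee_pos: [0.45, 0.0689, 0.3295]
ee_rot: [-179.6, -0.4, 70.9]
ft_force: [1.3, 0.3, -9.6]
opening: 0.0198
t 12.1167 ee [0.45   0.0689 0.3295] [-179.57   -0.37   70.93] F [ 1.3  0.3 -9.6] op 0.0198
grasp [0.4492 0.0702 0.1745] tool delta cm [-4.18  6.19  0.98]
```

View pics/w13.png

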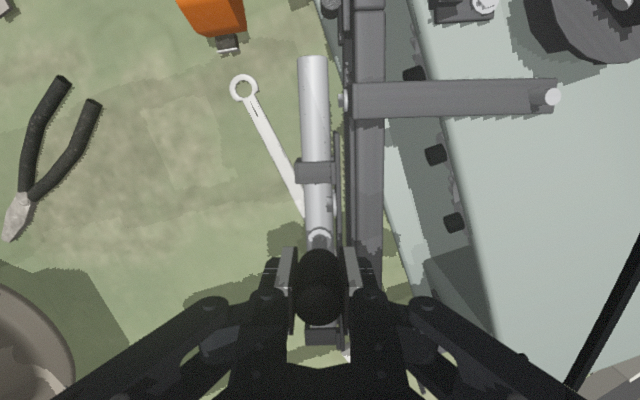

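```bash
python3 -m creep '[[230,[0.03,-0.45,0],1.5],[230,[0.02,-0.35,0],1.2],[230,[0,0,0],0],[230,[0,0,0],0],[230,[0,0,0],0]]';python3 - <<'E'
from h import *
g,_=to([.494,.0105,.164]); p,d=cap('wrist','w14.png');cap('scene','s14.png');p2,d2=cap('top','t14.png');st()
P=cloud('wrist',d)
def ang(P0,m,n):
    q=P0[m]; q=q[~np.isnan(q[:,0])]; c=q.mean(0); v=np.linalg.svd(q[:,:2]-c[:2],full_matrices=False)[2][0]; print(n,len(q),c.round(3),np.degrees(np.arctan2(v[1],v[0])))
m=np.zeros(d.shape,bool); m[60:150,300:325]=1; m&=(P[...,2]>.07)&(P[...,2]<.16); ang(P,m,'bolt')
m[:]=0; m[120:250,350:380]=1; m&=(P[...,2]>.1)&(P[...,2]<.15); ang(P,m,'gate'); print('gate z',np.nanmedian(P[120:250,350:380,2]))
v=g[:2]-[.491,.191]; print('handle r',np.linalg.norm(v),'ang',np.arctan2(-v[0],-v[1])-.027)
for x in r.search_frame('top','lever_knob')[:2]: print(x)
for f in ('s14','t14'):
    a=cv2.imread(f'pics/{f}.png'); a=a[120:340,220:460] if f[0]=='s' else a[110:290,210:430]; cv2.imwrite(f'pics/{f}c.png',cv2.resize(a,None,fx=2.7,fy=2.7))
c=[(u,v) for v in range(195,206) for u in range(248,262)]
P2=cloud('top',d2); s=P2[(P2[...,2]>.2)&(abs(P2[...,0]-.548)<.03)&(abs(P2[...,1]-.23)<.03)]; print(len(s),s.mean(0),s[:,2].max())
for b in ((270,245,360,265),): print('spanner')
E
```

```text
clock: 12.58
ee_pos: [0.4456, 0.0708, 0.3296]
ee_rot: [-179.8, -0.4, 68.3]
ft_force: [3.0, -1.2, -9.2]
opening: 0.0199
t 12.5833 ee [0.4456 0.0708 0.3296] [-179.85   -0.4    68.28] F [ 3.  -1.2 -9.2] op 0.0199
grasp [0.4456 0.072  0.1746] tool delta cm [-3.93  6.78  1.02]
t 12.7333 ee [0.4455 0.0709 0.3296] [-179.85   -0.4    68.26] F [ 3.1 -1.  -9.9] op 0.0195
bolt 2231 [0.469 0.141 0.105] -111.74672315532723
gate 3869 [0.48  0.089 0.119] -109.10068318235632
gate z 0.11948743947105239
handle r 0.12738680173046987 ang 0.3376510500894006
131 [0.54693129 0.22587027 0.22116931] 0.2279372933681164
spanner
```

View pics/s14c.png

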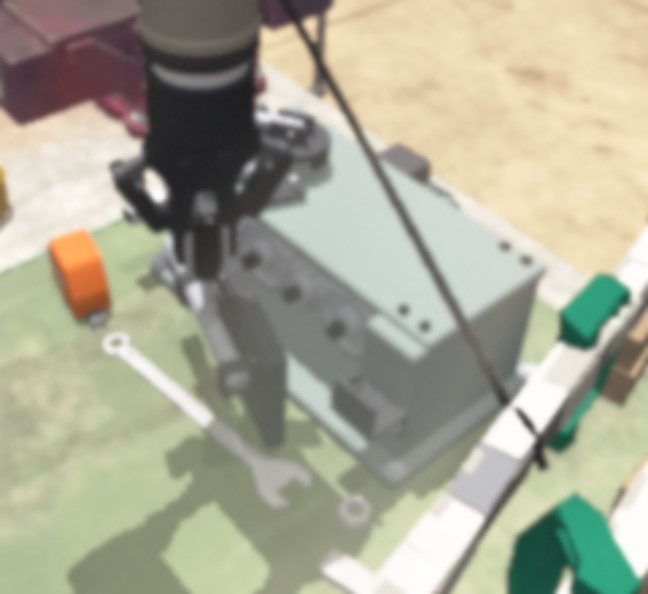

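View pics/w14.png

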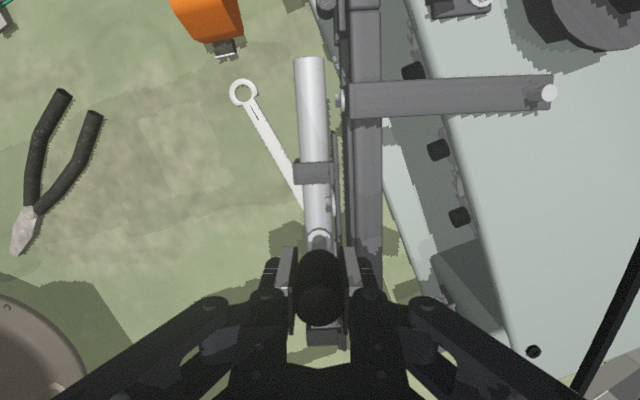

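```bash
python3 -c "
from h import *
st(); print(r.finish_job()); st()"
```

```text
t 12.7833 ee [0.4454 0.0709 0.3296] [-179.85   -0.4    68.25] F [  2.6  -0.9 -10.3] op 0.0197
the job is handed in; nothing more can be done
None
the job is handed in; nothing more can be done
```

The job is handed in, at about 12.8 s on the clock; no verdict is reported. The lever is in neutral, the bolt is drawn, and the gate is held ajar by the bolt handle.

- **Lever:** I lifted it about 22 mm, swung it about 0.61 rad to the ring-marked notch and lowered it. After release the knob was at full radius (94 mm), with its top at 0.228 m, the same height as at the start. A last check from the top camera again gave 0.228 m.
- **Bolt:** I lifted it by about 0.1 to 0.12 rad and drew it about 43 to 45 mm, worked out from the hand's travel. Sideways force at the wrist stayed under 2 N throughout, so it did not drag hard on the lip.
- **Gate:** it stands at about 0.34 to 0.41 rad, a gap of about 76 to 91 mm at the free edge. The estimates disagree a little: 0.41 from the bolt's direction, 0.36 from the gate's surface and 0.34 from the handle's position. All are inside the wanted range.
- **Hold:** the arm was still, gripping the handle with the 50 N setting and about 20 mm of finger opening.
- **Loose things:** the spanner, tape measure and nut looked unmoved in the pictures. The offcut was partly hidden in the last views, and I did not measure any of their positions.

Once, while closing on the knob, the hand sat about 8 mm too high, so I let go and regripped lower before lifting.

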